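Lock the trailer hub on its bench stand

ROBOT

A 6-joint arm with a two-finger parallel gripper is mounted at the origin on the work surface. World frame = base frame: x ahead of the robot, y to its left, z up, the work surface at z = 0. Lengths are in mm, angles in rad, forces in N, time in s.
With the tool pointing down it reaches from about 325 to 925 mm from the base axis. Payload 3.1 kg.
Tool frame: the origin (TCP) lies on the mounting face of the last link; the fingertips stand 173 mm ahead of it and the grasp point (between the pads) lies 155 mm ahead of it; z points along the fingers, y is the direction in which the jaws open and shut (so a half turn about z gives the same grasp; the last joint's range is limited). The gripper opens to 85 mm and grips with 20 to 120 N. Pads are 22 mm wide; open, the fingers measure 114 mm over their backs; the gripper's body (76 mm by 85 mm) begins 54 mm behind the grasp point. The pads swing forward as they close: fully open they stand 13 mm farther back than shut.
Start: joints at [-1.218, 0.217, 1.613, -0, 1.311, -0.112], TCP at [280.175, -558.698, 404.7] pointing down, gripper open.
Joint ranges: [-2.75, 2.75], [-0.78, 2.1], [0.31, 2.55], [-1.13, 4.27], [0.13, 2.63], [-2.58, 2.58]. Speed limits (rad/s): [2.79, 2.79, 3.14, 3.14, 3.14, 3.14].

INTERFACE

Orientations are given as [roll, pitch, yaw] about the fixed x, y, z axes, in that order (R = Rz(yaw) Ry(pitch) Rx(roll)).
In Python, from plant import readout, optics, job gives the robot as it stands.
- The arm moves only by the shell command python3 -m inch 'ROWS' [OPENING]. ROWS is JSON, a list of rows, each a list of 2 entries, a list of its own where there are three numbers: the shift along the tool's x, y, z in m, then the turn, a rotation vector about the tool's x, y, z in degrees. A call has 1 to 12 rows; each row is the pose to reach, as a shift and turn from the pose commanded when the call began, along the tool's axes at that moment; what a row does not reach only later rows make up. A row lasts 1/10 s, in which the tool goes at most 50 mm and 8.59 degrees, less where a joint would pass 70% of its speed; a pose out of reach is approached as far as the arm can. A call with a gripper value outside its range is refused whole. OPENING is the closure, from -1 (fully open) to 1 (shut), set as the call begins (- or left out, the last holds). The fingers move at their own pace and stop on an object; the grip force is fixed at half the most. Time passes only in rows, so rows that repeat a pose let the fingers close. It gives the time, the measured TCP pose, the force and the opening at its end, in the units of the state.
- readout.get_obs(): the state, without advancing time (a new reading comes with each control period).
- optics.read_camera(name): name is "scene" or "side" or "wrist"; returns the picture (400x640x3 uint8, blue, green, red); there is no depth.
- optics.calibration(name): a dict with "fovy" (degrees; the focal length in pixels is half the picture's height over the tangent of half this angle, whatever the lens; pixels are square), "cx", "cy" (the principal point, pixels), "k1" (the pictures are not rectified: a ray, as slopes to the right and down, at radius r is drawn at 1 + k1 r^2 times it, then the intrinsics apply), "world_from_camera" (4x4, takes a point from camera to world coordinates). Camera axes: x right, y up, looking along -z (the intrinsics and any distortion apply to the point x, -y, -z); pixel columns grow to the right and rows downward; lengths in mm; the calibration is good to about 2 mm. A picture is of the moment at which its call begins: read the wrist's pose just before it. calibration takes no time and is no camera call; for the wrist camera it gives the pose at the moment of the call.
- job.sign_off(): hands the job in, once; it reports no verdict.
The state is a dict: "time": time; "q": joint angles; "dq": joint speeds; "joint_efforts": joint torques, N m; "position": TCP position; "tool_rot": TCP orientation; "contact_force": force on the tool from outside, world axes, zero at the start; "wrist_torque": the same for the moment, N m; "opening": finger opening in mm.
Only numpy, scipy, OpenCV 4.12 (cv2) and the standard library are available. Lean on these libraries where they do the work, as an engineer would, in place of code of your own. Each camera call takes 0.05 s, during which the arm holds its last target. There are 200 camera calls.

TASK

Lock the trailer hub so that it cannot spin: push the hub round with the fingertips (the wheel studs are handy to push on) until one of the three slots in the yellow locking disc lines up with the lock bar, then push the bar's red knob so that the bar goes through the slot until its collar is home against the guide. This is all done by pushing: pick nothing up, and leave the tray of lug nuts, the socket rail, the extension bar and the cup of valve caps where they are.

Things in the scene. Friction and masses are not known exactly. Their poses are not given: they have to be found in the camera images.
- stand: blue steel bench stand screwed to the plywood shelf; base 200 x 200 x 10 mm with a tail. Origin on the upright spindle axis at shelf height (z = 0), z up. The lock bar lies along its -y direction (from the spindle outwards); it stands at any yaw up to about 0.35 rad
- hub (a joint): angle (rad, counter-clockwise from above) of the trailer hub and the locking disc, which turn as one about the spindle, freely and without end stops, and stay where they are left (bearing drag about 0.22 N m, so about 4 N at a stud). At 0 slot 0 faces the lock bar; slot 1 does so at -2.094 (or +4.189) and slot 2 at +2.094 (full turns may be added). At the start no slot faces the bar
- spindle (a point): centre of the hub's dust cap, on the turning axis, 118 mm above the shelf. Dust cap 52 mm across from 100 to 118 mm height; dark bearing barrel 60 mm across (68 mm at its root) from 78 to 100 mm; dark hub flange 142 mm across, its top at 78 mm; below it the yellow locking disc 210 mm across, its top at 66 mm and 8 mm thick
- lock_bar (a joint): travel of the lock bar towards the spindle (m): about 0 drawn back (nose about 10 mm outside the disc), 0.036 fully home, where its dark collar (26 mm wide) stands against the blue guide. It slides with about 3 N of drag and stays where it is left. It is a steel flat bar on edge, 12 mm wide, 22 mm high (51 to 73 mm above the shelf), with a half-round nose that centres a slot that is a few mm off; against the solid rim of the disc it cannot pass
- knob (a point): centre of the red ball knob (35 mm across, 98 mm above the shelf) on the outer end of the lock bar, 211 mm from the spindle axis when drawn back and 175 mm when home. The bar below it ends 8 mm farther out, its top 73 mm above the shelf. The blue guide lies between 122 and 157 mm from the spindle axis, 60 mm wide, top 82 mm above the shelf
- nose (a point): top edge of the bar's nose, on its centre line at disc-top height: 115 mm from the spindle axis when drawn back, 79 mm when home
- bar_line (a point): fixed point of the stand where the lock bar's centre line crosses the rim of the disc, at the disc's top, 105 mm from the spindle axis
- slot0 (a point): middle of the mouth of slot 0 at the rim of the yellow disc, at its top, 105 mm from the axis; the slots are 20 mm wide, run 33 mm inwards, and lie 120 degrees apart (0, 1, 2 counter-clockwise)
- slot1 (a point): middle of the mouth of slot 1 at the rim of the yellow disc, at its top, 105 mm from the axis; the slots are 20 mm wide, run 33 mm inwards, and lie 120 degrees apart (0, 1, 2 counter-clockwise)
- slot2 (a point): middle of the mouth of slot 2 at the rim of the yellow disc, at its top, 105 mm from the axis; the slots are 20 mm wide, run 33 mm inwards, and lie 120 degrees apart (0, 1, 2 counter-clockwise)
- stud0 (a point): tip of wheel stud 0: a bare steel stud 13 mm across standing from the flange (78 mm) to 118 mm height, 57 mm from the spindle axis; five of them 72 degrees apart (0 to 4 counter-clockwise), turning with the hub
- stud1 (a point): tip of wheel stud 1: a bare steel stud 13 mm across standing from the flange (78 mm) to 118 mm height, 57 mm from the spindle axis; five of them 72 degrees apart (0 to 4 counter-clockwise), turning with the hub
- stud2 (a point): tip of wheel stud 2: a bare steel stud 13 mm across standing from the flange (78 mm) to 118 mm height, 57 mm from the spindle axis; five of them 72 degrees apart (0 to 4 counter-clockwise), turning with the hub
- stud3 (a point): tip of wheel stud 3: a bare steel stud 13 mm across standing from the flange (78 mm) to 118 mm height, 57 mm from the spindle axis; five of them 72 degrees apart (0 to 4 counter-clockwise), turning with the hub
- stud4 (a point): tip of wheel stud 4: a bare steel stud 13 mm across standing from the flange (78 mm) to 118 mm height, 57 mm from the spindle axis; five of them 72 degrees apart (0 to 4 counter-clockwise), turning with the hub
- tray: loose stainless tray 200 x 130 x 25 mm with lug nuts in it, beyond the stand's +y side; origin under its centre
- socket_rail: loose orange plastic rail 205 x 30 x 12 mm with five chrome sockets standing on it (up to 54 mm high), beside the lock bar; origin under its centre, x along it
- extension_bar: loose chrome ratchet extension bar, 250 mm long, 24 mm across, lying on the shelf on the far side; origin under its centre, x along it
- cap_cup: loose blue silicone cup, 60 mm across the rim, 45 mm high, with black valve caps, on the robot's side of the lock bar; origin under its centre
- nut0: loose acorn lug nut, 19 mm hexagon, 33 mm high, standing in the tray; origin under its centre
- nut1: loose acorn lug nut, 19 mm hexagon, 33 mm high, standing in the tray; origin under its centre
- nut2: loose acorn lug nut, 19 mm hexagon, 33 mm high, standing in the tray; origin under its centre
- nut3: loose acorn lug nut, 19 mm hexagon, 33 mm high, standing in the tray; origin under its centre

How it is judged:
By the outcome, as a careful person would: the job done as asked, in the order asked, and still so for the second after the job is handed in, with the robot touching nothing.
It also fails if it takes over 45 s, if anything falls off the work surface, if the arm or the gripper's body presses on something with over 40 N, if the wrist force passes 120 N, or if a joint passes its speed limit or range.

## Working session

There is one attempt and no reset: what is moved stays moved. The work goes in short steps, Python scripts to look and compute and a shell command to move; the robot and the scene stay as the last step left them, time stands still between calls to the robot, and variables do not carry over. Pictures are saved under pics/ and viewed, about 8 in all and at most 12, crops included, and the job is handed in when it is done.

```bash
ls; mkdir -p pics; python3 - <<'E'
from plant import readout, optics
import cv2,numpy as np
o=readout.get_obs(); print(o['time'],o['position'],o['tool_rot'],o['contact_force'],o['opening'])
a=optics.read_camera('scene');b=optics.read_camera('side')
for n in('scene','side'):
    c=optics.calibration(n);print(n,c)
cv2.imwrite('pics/scene0.png',a);cv2.imwrite('pics/side0.png',b)
E
```

```text
pics
0.0 [ 280.01145937 -558.30598595  403.34571274] [-3.13917635e+00 -2.75915029e-04  4.64749771e-01] [-0.35677503 -0.25332676 -0.4916092 ] 85.3302931716424
scene {'fovy': 44.27852506090304, 'cx': 314.09243586900556, 'cy': 197.4287951640861, 'k1': 0.012636190842314465, 'world_from_camera': array([[-5.57294924e-01, -5.86926355e-01,  5.87315777e-01,
         1.13555577e+03],
       [ 8.30305801e-01, -3.90672118e-01,  3.97451347e-01,
         4.57702695e+02],
       [-3.82677161e-03,  7.09149314e-01,  7.05047946e-01,
         7.68583577e+02],
       [ 0.00000000e+00,  0.00000000e+00,  0.00000000e+00,
         1.00000000e+00]])}
side {'fovy': 48.6704298349692, 'cx': 319.25038929052675, 'cy': 201.69978282352994, 'k1': -0.0393525866142199, 'world_from_camera': array([[-9.98633637e-01,  1.98511439e-02, -4.83403741e-02,
         5.52243256e+02],
       [-5.13231382e-02, -5.46723604e-01,  8.35738737e-01,
         8.78057790e+02],
       [-9.83845361e-03,  8.37077794e-01,  5.46995404e-01,
         6.11791846e+02],
       [ 0.00000000e+00,  0.00000000e+00,  0.00000000e+00,
         1.00000000e+00]])}
```

View pics/scene0.png

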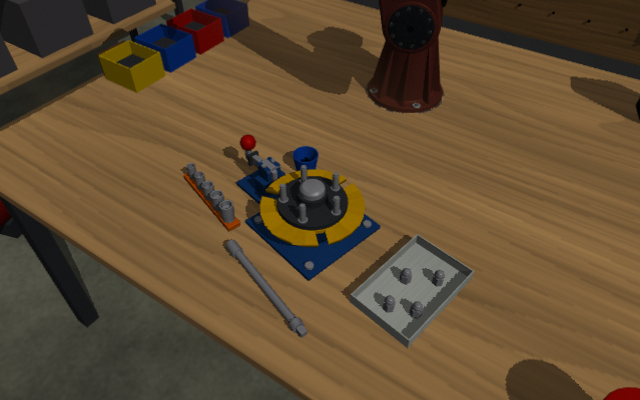

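View pics/side0.png

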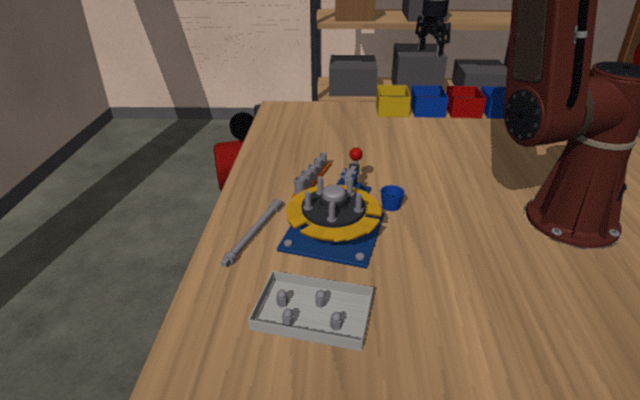

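```bash
cat > h.py <<'E'
import cv2,numpy as np
from plant import readout, optics
def K(c):
    f=200/np.tan(np.radians(c['fovy']/2)); return f
def proj(c,P):
    T=np.linalg.inv(c['world_from_camera']);p=np.atleast_2d(P)@T[:3,:3].T+T[:3,3]
    x=p[:,0]/-p[:,2];y=-p[:,1]/-p[:,2];s=1+c['k1']*(x*x+y*y);f=K(c)
    return np.c_[f*x*s+c['cx'],f*y*s+c['cy']]
def ray(c,uv):
    f=K(c);D=(np.array(uv,float)-[c['cx'],c['cy']])/f;d=D.copy()
    for _ in range(8): d=D/(1+c['k1']*(d@d))
    W=c['world_from_camera'];r=W[:3,:3]@[d[0],-d[1],-1];return W[:3,3],r/np.linalg.norm(r)
def onplane(c,uv,z):
    o,r=ray(c,uv);return o+r*(z-o[2])/r[2]
def tri(rs):
    A=sum(np.eye(3)-np.outer(r,r) for o,r in rs);b=sum((np.eye(3)-np.outer(r,r))@o for o,r in rs);return np.linalg.solve(A,b)
def masks(im):
    h=cv2.cvtColor(im,cv2.COLOR_BGR2HSV);H,S,V=cv2.split(h)
    return (H>20)&(H<32)&(S>200)&(V>60), ((H<5)|(H>175))&(S>170)&(V>90)
def rect(c,im,C,z,half=150,s=2):
    n=int(2*half*s);g=(np.arange(n)+.5)/s-half;X,Y=np.meshgrid(C[0]+g,C[1]-g)
    m=proj(c,np.c_[X.ravel(),Y.ravel(),np.full(X.size,z)]).reshape(n,n,2).astype(np.float32)
    return cv2.remap(im,m[...,0],m[...,1],cv2.INTER_LINEAR)
E
python3 - <<'E'
from h import *
out=[];knob=[]
for n,roi in(('scene',(120,250,225,390)),('side',(130,260,270,400))):
    im=cv2.imread(f'pics/{n}0.png');c=optics.calibration(n);Y,R=masks(im)
    k=np.zeros(Y.shape,bool);k[roi[0]:roi[1],roi[2]:roi[3]]=1
    ys,xs=np.where(R&k);kc=(xs.mean(),ys.mean());knob.append(ray(c,kc));print(n,'red',kc,len(xs))
    ys,xs=np.where(Y&k);h=cv2.convexHull(np.c_[xs,ys].astype(np.int32))[:,0]
    P=np.array([onplane(c,p,63)[:2] for p in h])
    A=np.c_[2*P,np.ones(len(P))];s=np.linalg.lstsq(A,(P**2).sum(1),rcond=None)[0]
    print('circ',s[:2],np.sqrt(s[2]+s[:2]@s[:2]),len(xs)); out.append(s[:2])
K_=tri(knob);C=np.mean(out,0);print('knob',K_, 'plane98',[o+r*(98-o[2])/r[2] for o,r in knob]);d=K_[:2]-C;print(C,np.hypot(*d),np.degrees(np.arctan2(d[1],d[0])))
v=[rect(optics.calibration(n),cv2.imread(f'pics/{n}0.png'),C,66,130,1.5) for n in('scene','side')]
cv2.imwrite('pics/rect0.png',np.hstack(v))
E
```

```text
scene red (np.float64(248.29457364341084), np.float64(140.72093023255815)) 129
circ [567.43156892  67.4693116 ] 106.15420851853025 2892
side red (np.float64(355.3211009174312), np.float64(153.0275229357798)) 109
circ [568.28684216  71.84059357] 104.77014735642771 1660
knob [ 516.5631453  -132.81444516  101.99587082] plane98 [array([ 510.55210537, -138.40391791,   98.        ]), array([ 517.29702002, -137.06039572,   98.        ])]
[567.85920554  69.65495259] 208.86632763336164 -104.21686736889446
```

View pics/rect0.png

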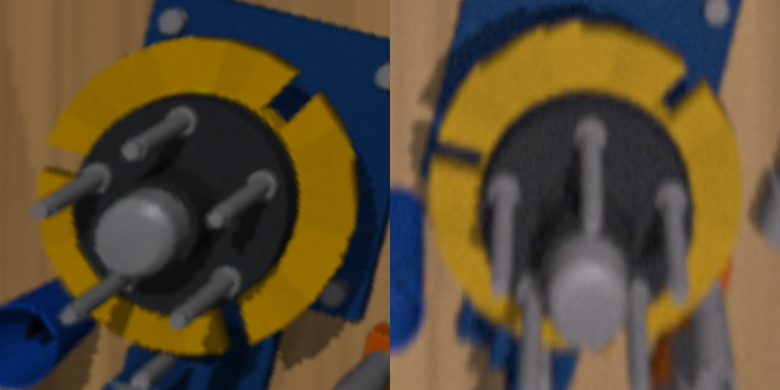

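```bash
cat >> h.py <<'E'
from scipy.spatial.transform import Rotation as R_
def go(P,yaw,cmd=None):
    """shift (m, tool axes) and turn (deg) from present pose to TCP P, tool down, yaw"""
    o=readout.get_obs();R0=R_.from_euler('xyz',o['tool_rot']);R1=R_.from_euler('xyz',[np.pi,0,yaw])
    print('t',round(o['time'],2),'shift',np.round(R0.inv().apply(np.array(P)-o['position'])/1000,4),'turn',np.round((R0.inv()*R1).as_rotvec(degrees=True),2))
E
python3 - <<'E'
from h import *
c=optics.calibration('wrist');o=readout.get_obs();W=c['world_from_camera'];R=R_.from_euler('xyz',o['tool_rot']).as_matrix()
print(c['fovy'],c['k1'],'cam pos tool',R.T@(W[:3,3]-o['position']),'axis tool',R.T@-W[:3,2],'right',R.T@W[:3,0])
for y in(.465,0,-.245): 
    d=np.array([[np.cos(y),np.sin(y)],[np.sin(y),-np.cos(y)]]);print(y,d.tolist())
go([520,50,420],-.245)
E
```

```text
58.77751204581117 -0.010914094933748498 cam pos tool [71.49975467  0.29611276 31.86285297] axis tool [-2.82755050e-01  4.66847130e-04  9.59192037e-01] right [-1.63382910e-04  9.99999844e-01 -5.34871413e-04]
0.465 [[0.8938215656067205, 0.44842280144563446], [0.44842280144563446, -0.8938215656067205]]
0 [[1.0, 0.0], [0.0, -1.0]]
-0.245 [[0.9701373249726354, -0.24255632478857206], [-0.24255632478857206, -0.9701373249726354]]
t 0.1 shift [ 0.4872 -0.4363 -0.0154] turn [-1.300e-01  3.000e-02  4.067e+01]
```

```bash
python3 -c "
from h import *
go([558,31,470],1.326)"
```

```text
t 0.1 shift [ 0.5126 -0.4024 -0.0655] turn [ -0.11  -0.07 -49.34]
```

```bash
python3 -m inch '[[[0.043,-0.034,-0.0055],[0,0,-4]],[[0.085,-0.067,-0.011],[0,0,-8]],[[0.128,-0.1,-0.016],[0,0,-12]],[[0.17,-0.134,-0.022],[0,0,-16.5]],[[0.213,-0.168,-0.027],[0,0,-20.5]],[[0.256,-0.201,-0.033],[0,0,-24.7]],[[0.3,-0.235,-0.038],[0,0,-29]],[[0.342,-0.268,-0.044],[0,0,-33]],[[0.384,-0.302,-0.049],[0,0,-37]],[[0.427,-0.335,-0.055],[0,0,-41]],[[0.47,-0.369,-0.06],[0,0,-45]],[[0.5126,-0.4024,-0.0655],[0,0,-49.3]]]'  1
python3 -c "
from h import *
go([558,31,470],1.326)"
```

```text
time: 1.3
position: [534.9, -16.6, 464.6]
tool_rot: [-3.141, 0.0, 1.328]
contact_force: [0.4, -1.0, -1.0]
opening: 0.2
t 1.3 shift [ 0.0517  0.011  -0.0054] turn [-0.02  0.01  0.14]
```

```bash
python3 -m inch '[[[0,0,0],[0,0,0]],[[0,0,0],[0,0,0]],[[0,0,0],[0,0,0]]]'
python3 - <<'E'
from h import *
c=optics.calibration('wrist');im=optics.read_camera('wrist');cv2.imwrite('pics/w1.png',im);np.savez('w1',**c)
E
```

```text
time: 1.6
position: [534.3, -19.4, 464.0]
tool_rot: [-3.14, 0.001, 1.324]
contact_force: [-0.4, -0.8, -0.1]
opening: -0.1
```

View pics/w1.png

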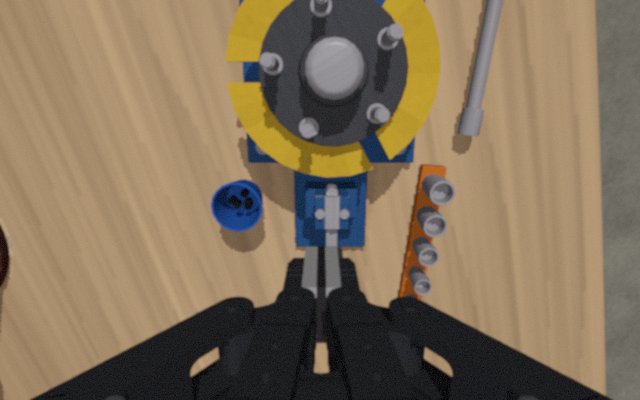

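```bash
python3 - <<'E'
from h import *
c=dict(np.load('w1.npz'));im=cv2.imread('pics/w1.png')
Y,R=masks(im);ys,xs=np.where(Y);h=cv2.convexHull(np.c_[xs,ys].astype(np.int32))[:,0];h=h[(h[:,1]>3)]
P=np.array([onplane(c,p,66)[:2] for p in h]);s=np.linalg.lstsq(np.c_[2*P,np.ones(len(P))],(P**2).sum(1),rcond=None)[0]
print('disc',s[:2],np.sqrt(s[2]+s[:2]@s[:2]))
C=s[:2]; print('cap',onplane(c,(335,68),118)[:2])
pol=lambda p:(np.round(p[:2],1),round(np.hypot(*(p[:2]-C)),1),round(np.degrees(np.arctan2(*(p[:2]-C)[::-1])),1))
for p in((321,5),(392,35),(378,114),(308,128),(270,62)):print('stud',*pol(onplane(c,p,118)))
# slots by yellow gaps at r=95..101
a=np.arange(-180,180,.25)
for r in(88,94,100):
    uv=proj(c,np.c_[C[0]+r*np.cos(np.radians(a)),C[1]+r*np.sin(np.radians(a)),np.full(len(a),66)]).round().astype(int)
    ok=(uv[:,0]>=0)&(uv[:,0]<640)&(uv[:,1]>=0)&(uv[:,1]<400)
    y=np.ones(len(a),bool);y[ok]=Y[uv[ok,1],uv[ok,0]]
    g=a[~y];sp=np.split(g,np.where(np.diff(g)>2)[0]+1);print(r,[(q[0],q[-1],q.mean().round(1)) for q in sp if len(q)>8])
for p in((331.5,196),(332,240)):print('bar',*pol(onplane(c,p,73)))
E
```

```text
disc [567.80652805  68.09390373] 101.29441272905734
cap [567.96199857  68.33881448]
stud [568.2 117. ] 48.9 89.5
stud [618.8  81.6] 52.7 14.9
stud [595.2  23.1] 52.7 -58.7
stud [533.7  26.3] 54.0 -129.2
stud [516.8  86.1] 54.0 160.6
88 [(np.float64(-180.0), np.float64(-124.75), np.float64(-151.9)), (np.float64(-121.5), np.float64(32.0), np.float64(-44.9)), (np.float64(119.75), np.float64(179.75), np.float64(149.9))]
94 [(np.float64(-180.0), np.float64(-124.75), np.float64(-152.2)), (np.float64(-122.5), np.float64(27.75), np.float64(-47.5)), (np.float64(123.5), np.float64(179.75), np.float64(151.7))]
100 [(np.float64(-180.0), np.float64(-119.25), np.float64(-151.0)), (np.float64(-117.0), np.float64(25.25), np.float64(-44.1)), (np.float64(126.5), np.float64(179.75), np.float64(153.3))]
bar [537.2 -51.1] 123.1 -104.4
bar [526.  -99.7] 173.0 -104.0
```

```bash
cat >> h.py <<'E'
def slots(c,im,C,bar):
    """angles (deg) of gaps in the yellow band, rel. to bar"""
    a=np.arange(-180,180,.25);H,S,V=cv2.split(cv2.cvtColor(im,cv2.COLOR_BGR2HSV));Y=(H>20)&(H<33)&(S>150)
    for r in(86,92,98):
        uv=proj(c,np.c_[C[0]+r*np.cos(np.radians(a)),C[1]+r*np.sin(np.radians(a)),np.full(len(a),66)]).round().astype(int)
        ok=(uv[:,0]>=0)&(uv[:,0]<640)&(uv[:,1]>=0)&(uv[:,1]<400)
        y=np.ones(len(a),bool);y[ok]=Y[uv[ok,1],uv[ok,0]];g=a[~y]
        print(r,[(q[0],q[-1],'mid-bar',round((q[0]+q[-1])/2-bar,1)) for q in np.split(g,np.where(np.diff(g)>1)[0]+1) if len(q)>8])
E
python3 - <<'E'
from h import *
c=dict(np.load('w1.npz'));im=cv2.imread('pics/w1.png');slots(c,im,(568,68.5),-104.2)
o=readout.get_obs();print(o['position'],o['q'])
C=np.array([568,68.5]);f=lambda r,a:C+r*np.array([np.cos(np.radians(a)),np.sin(np.radians(a))])
print([f(r,a).round(1) for r,a in((64,-90),(64,-22))])
E
```

```text
86 [(np.float64(-82.0), np.float64(-68.25), 'mid-bar', np.float64(29.1)), (np.float64(159.0), np.float64(172.25), 'mid-bar', np.float64(269.8))]
92 [(np.float64(-81.25), np.float64(-69.25), 'mid-bar', np.float64(29.0)), (np.float64(159.5), np.float64(172.0), 'mid-bar', np.float64(270.0))]
98 [(np.float64(-80.5), np.float64(-69.25), 'mid-bar', np.float64(29.3)), (np.float64(160.0), np.float64(171.5), 'mid-bar', np.float64(270.0))]
[534.20830417 -19.81299885 464.08030706] [-1.68265337e-01 -2.08548216e-02  1.75933970e+00 -5.26013383e-04
  1.40440333e+00  7.92750385e-02]
[array([568. ,   4.5]), array([627.3,  44.5])]
```

```bash
python3 -c "
from h import *
go([625,114,345],np.pi/2)"
```

```text
t 1.65 shift [0.152  0.0554 0.1189] turn [ -0.08   0.03 -14.18]
```

```bash
python3 -m inch '[[[0.022,0.008,0.017],[0,0,-2]],[[0.044,0.016,0.034],[0,0,-4]],[[0.065,0.024,0.051],[0,0,-6]],[[0.087,0.032,0.068],[0,0,-8]],[[0.109,0.04,0.085],[0,0,-10]],[[0.13,0.048,0.102],[0,0,-12]],[[0.152,0.0554,0.119],[0,0,-14.1]],[[0.152,0.0554,0.119],[0,0,-14.1]],[[0.152,0.0554,0.119],[0,0,-14.1]],[[0.152,0.0554,0.119],[0,0,-14.1]]]'
python3 -c "
from h import *
go([625,112,266],np.pi/2)
c=optics.calibration('wrist');im=optics.read_camera('side');cv2.imwrite('pics/s2.png',cv2.resize(im[80:280,200:480],None,fx=2.5,fy=2.5))"
```

```text
time: 2.65
position: [625.4, 113.7, 346.6]
tool_rot: [3.141, 0.0, 1.569]
contact_force: [-0.1, -0.3, -0.6]
opening: -0.1
t 2.65 shift [-0.0016 -0.0005  0.0806] turn [ 0.05  0.02 -0.1 ]
```

View pics/s2.png

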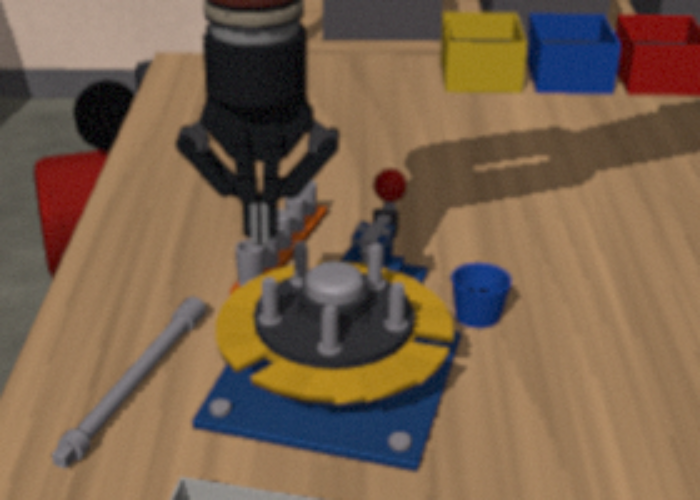

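Fingers are shut and above the gap outside stud (270,300 in the crop); descend, then push toward -y.

```bash
python3 -m inch '[[[0,0,0.027],[0,0,0]],[[0,0,0.054],[0,0,0]],[[0,0,0.08],[0,0,0]],[[0,0,0.08],[0,0,0]],[[-0.004,0,0.08],[0,0,0]],[[-0.008,0,0.08],[0,0,0]],[[-0.012,0,0.08],[0,0,0]],[[-0.016,0,0.08],[0,0,0]],[[-0.02,0,0.08],[0,0,0]],[[-0.024,0,0.08],[0,0,0]],[[-0.028,0,0.08],[0,0,0]],[[-0.032,0,0.08],[0,0,0]]]'
python3 -m inch '[[[-0.002,0,0],[0,0,0]],[[-0.004,0,0],[0,0,0]],[[-0.004,0,0],[0,0,0]],[[-0.004,0,0],[0,0,0]]]'
python3 - <<'E'
from h import *
c=optics.calibration('wrist');im=optics.read_camera('wrist');cv2.imwrite('pics/w3.png',im);np.savez('w3',**c)
a=optics.read_camera('scene');cv2.imwrite('pics/scene3.png',a)
for n,C in(('scene',(567.4,67.5)),('side',(568.3,71.8))):
  im=cv2.imread('pics/scene0.png') if n=='scene' else cv2.imread('pics/side0.png')
  print(n,'before');slots(optics.calibration(n),im,C,-104.2)
  print('after');slots(optics.calibration(n),optics.read_camera(n),C,-104.2)
E
```

```text
time: 3.9
position: [627.1, 84.2, 267.9]
tool_rot: [3.134, -0.003, 1.571]
contact_force: [3.6, 4.5, -1.3]
opening: 0.2
time: 4.3
position: [625.7, 79.4, 266.6]
tool_rot: [3.14, -0.0, 1.571]
contact_force: [1.5, 3.0, 1.4]
opening: -0.0
scene before
86 [(np.float64(-180.0), np.float64(-176.75), 'mid-bar', np.float64(-74.2)), (np.float64(-138.25), np.float64(-130.0), 'mid-bar', np.float64(-29.9)), (np.float64(-100.5), np.float64(-92.75), 'mid-bar', np.float64(7.6)), (np.float64(-75.75), np.float64(-68.0), 'mid-bar', np.float64(32.3)), (np.float64(38.75), np.float64(51.5), 'mid-bar', np.float64(149.3)), (np.float64(159.0), np.float64(169.5), 'mid-bar', np.float64(268.4)), (np.float64(173.5), np.float64(179.75), 'mid-bar', np.float64(280.8))]
92 [(np.float64(-180.0), np.float64(-174.5), 'mid-bar', np.float64(-73.0)), (np.float64(-138.75), np.float64(-131.0), 'mid-bar', np.float64(-30.7)), (np.float64(-76.5), np.float64(-69.25), 'mid-bar', np.float64(31.3)), (np.float64(39.75), np.float64(51.5), 'mid-bar', np.float64(149.8)), (np.float64(158.75), np.float64(168.25), 'mid-bar', np.float64(2
[... 2628 characters left out ...]
130.25), np.float64(-118.25), 'mid-bar', np.float64(-20.0)), (np.float64(-105.25), np.float64(-69.5), 'mid-bar', np.float64(16.8)), (np.float64(-56.5), np.float64(-33.75), 'mid-bar', np.float64(59.1)), (np.float64(20.75), np.float64(30.5), 'mid-bar', np.float64(129.8)), (np.float64(137.0), np.float64(144.75), 'mid-bar', np.float64(245.1))]
98 [(np.float64(-127.25), np.float64(-116.5), 'mid-bar', np.float64(-17.7)), (np.float64(-104.25), np.float64(-76.5), 'mid-bar', np.float64(13.8)), (np.float64(-58.5), np.float64(-35.75), 'mid-bar', np.float64(57.1)), (np.float64(19.75), np.float64(28.75), 'mid-bar', np.float64(128.4)), (np.float64(137.75), np.float64(145.5), 'mid-bar', np.float64(245.8))]
```

```bash
python3 -m inch '[[[-0.0015,0,0],[0,0,0]],[[-0.003,0,0],[0,0,0]],[[-0.0045,0,0],[0,0,0]],[[-0.006,0,0],[0,0,0]],[[-0.007,0,0],[0,0,0]],[[-0.007,0,0],[0,0,0]],[[-0.007,0,0],[0,0,0]],[[-0.007,0,0],[0,0,0]]]'
python3 - <<'E'
from h import *
for n,C in(('scene',(567.4,67.5)),('side',(568.3,71.8))):
  print(n);slots(optics.calibration(n),optics.read_camera(n),C,-104.2)
E
```

```text
time: 5.3
position: [625.1, 72.0, 265.2]
tool_rot: [-3.14, 0.001, 1.571]
contact_force: [-1.9, 2.7, 1.8]
opening: -0.3
scene
86 [(np.float64(-159.75), np.float64(-88.0), 'mid-bar', np.float64(-19.7)), (np.float64(-86.75), np.float64(-68.0), 'mid-bar', np.float64(26.8)), (np.float64(10.5), np.float64(21.0), 'mid-bar', np.float64(120.0)), (np.float64(127.75), np.float64(137.0), 'mid-bar', np.float64(236.6)), (np.float64(162.0), np.float64(172.5), 'mid-bar', np.float64(271.4))]
92 [(np.float64(-158.75), np.float64(-95.0), 'mid-bar', np.float64(-22.7)), (np.float64(-78.5), np.float64(-76.0), 'mid-bar', np.float64(27.0)), (np.float64(-74.5), np.float64(-72.5), 'mid-bar', np.float64(30.7)), (np.float64(11.0), np.float64(20.75), 'mid-bar', np.float64(120.1)), (np.float64(129.25), np.float64(136.25), 'mid-bar', np.float64(237.0))]
98 [(np.float64(-158.0), np.float64(-97.25), 'mid-bar', np.float64(-23.4)), (np.float64(10.25), np.float64(20.5), 'mid-bar', np.float64(119.6)), (np.float64(129.0), np.float64(137.25), 'mid-bar', np.float64(237.3))]
side
86 [(np.float64(-140.0), np.float64(-120.25)
[... 327 characters left out ...]
64(-134.0), np.float64(-121.5), 'mid-bar', np.float64(-23.5)), (np.float64(-111.5), np.float64(-71.25), 'mid-bar', np.float64(12.8)), (np.float64(-56.5), np.float64(-33.75), 'mid-bar', np.float64(59.1)), (np.float64(13.5), np.float64(23.0), 'mid-bar', np.float64(122.4)), (np.float64(129.25), np.float64(136.75), 'mid-bar', np.float64(237.2))]
98 [(np.float64(-130.75), np.float64(-119.5), 'mid-bar', np.float64(-20.9)), (np.float64(-111.75), np.float64(-75.0), 'mid-bar', np.float64(10.8)), (np.float64(-58.5), np.float64(-38.0), 'mid-bar', np.float64(56.0)), (np.float64(12.75), np.float64(21.75), 'mid-bar', np.float64(121.4)), (np.float64(128.5), np.float64(137.5), 'mid-bar', np.float64(237.2))]
```

```bash
python3 -m inch '[[[0.008,0,0],[0,0,0]],[[0.015,0,0],[0,0,0]],[[0.015,0,0],[0,0,0]],[[0.015,0,-0.04],[0,0,0]],[[0.015,0,-0.08],[0,0,0]],[[0.015,0,-0.12],[0,0,0]],[[0.015,0,-0.12],[0,0,0]]]'
python3 -c "
from h import *
go([534,-20,464],1.326)"
```

```text
time: 6.1
position: [627.8, 87.4, 394.3]
tool_rot: [3.126, 0.0, 1.572]
contact_force: [0.8, 0.8, 0.6]
opening: -0.1
t 6.1 shift [-0.1073 -0.0929 -0.071 ] turn [ 0.86 -0.09 14.08]
```

```bash
python3 -m inch '[[[-0.015,-0.0135,-0.011],[0,0,2]],[[-0.031,-0.027,-0.022],[0,0,4]],[[-0.046,-0.04,-0.033],[0,0,6]],[[-0.061,-0.053,-0.045],[0,0,8]],[[-0.077,-0.066,-0.056],[0,0,10]],[[-0.092,-0.08,-0.067],[0,0,12]],[[-0.107,-0.093,-0.078],[0,0,14.1]],[[-0.107,-0.093,-0.078],[0,0,14.1]],[[-0.107,-0.093,-0.078],[0,0,14.1]],[[-0.107,-0.093,-0.078],[0,0,14.1]],[[-0.107,-0.093,-0.078],[0,0,14.1]]]'
python3 - <<'E'
from h import *
c=optics.calibration('wrist');im=optics.read_camera('wrist');cv2.imwrite('pics/w4.png',im);np.savez('w4',**c)
slots(c,im,(568,68.5),-104.2)
go([506.7,-173.9,345],1.326)
E
```

```text
time: 7.2
position: [532.7, -19.2, 462.7]
tool_rot: [-3.14, -0.0, 1.326]
contact_force: [-0.7, 0.3, 0.5]
opening: -0.1
86 [(np.float64(-111.75), np.float64(-98.25), 'mid-bar', np.float64(-0.8)), (np.float64(8.25), np.float64(21.75), 'mid-bar', np.float64(119.2)), (np.float64(128.75), np.float64(142.5), 'mid-bar', np.float64(239.8))]
92 [(np.float64(-111.25), np.float64(-99.25), 'mid-bar', np.float64(-1.0)), (np.float64(8.5), np.float64(21.0), 'mid-bar', np.float64(119.0)), (np.float64(129.75), np.float64(141.75), 'mid-bar', np.float64(240.0))]
98 [(np.float64(-110.75), np.float64(-99.5), 'mid-bar', np.float64(-0.9)), (np.float64(9.25), np.float64(21.0), 'mid-bar', np.float64(119.3)), (np.float64(129.5), np.float64(141.0), 'mid-bar', np.float64(239.4))]
t 7.25 shift [-0.1563  0.0124  0.1177] turn [-0.09  0.    0.02]
```

View pics/w4.png

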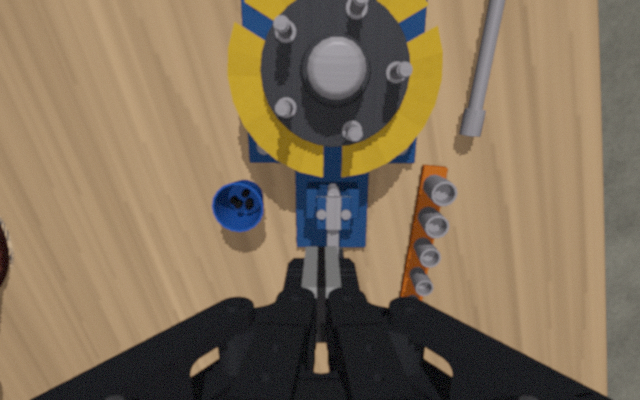

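```bash
python3 -m inch '[[[-0.03,0.003,0.005],[0,0,0]],[[-0.06,0.005,0.01],[0,0,0]],[[-0.09,0.008,0.03],[0,0,0]],[[-0.12,0.01,0.06],[0,0,0]],[[-0.145,0.0124,0.09],[0,0,0]],[[-0.156,0.0124,0.118],[0,0,0]],[[-0.156,0.0124,0.118],[0,0,0]],[[-0.156,0.0124,0.118],[0,0,0]],[[-0.156,0.0124,0.118],[0,0,0]]]'
python3 -c "
from h import *
go([506.7,-173.9,264],1.326)"
```

```text
time: 8.15
position: [507.6, -173.6, 347.6]
tool_rot: [3.139, 0.0, 1.326]
contact_force: [-0.0, -0.8, 0.4]
opening: -0.1
t 8.15 shift [-0.0004 -0.0011  0.0836] turn [0.17 0.02 0.02]
```

```bash
python3 -m inch '[[[0,-0.001,0.025],[0,0,0]],[[0,-0.001,0.05],[0,0,0]],[[0,-0.001,0.075],[0,0,0]],[[0,-0.001,0.083],[0,0,0]],[[0,-0.001,0.083],[0,0,0]],[[0,-0.001,0.083],[0,0,0]]]'
python3 - <<'E'
from h import *
a=optics.read_camera('side');b=optics.read_camera('scene')
cv2.imwrite('pics/k5.png',np.hstack([cv2.resize(a[90:230,290:430],(400,400)),cv2.resize(b[80:220,190:330],(400,400))]))
E
```

```text
time: 8.75
position: [506.7, -173.9, 264.6]
tool_rot: [3.138, 0.001, 1.326]
contact_force: [0.6, 0.6, 0.5]
opening: 0.3
```

View pics/k5.png

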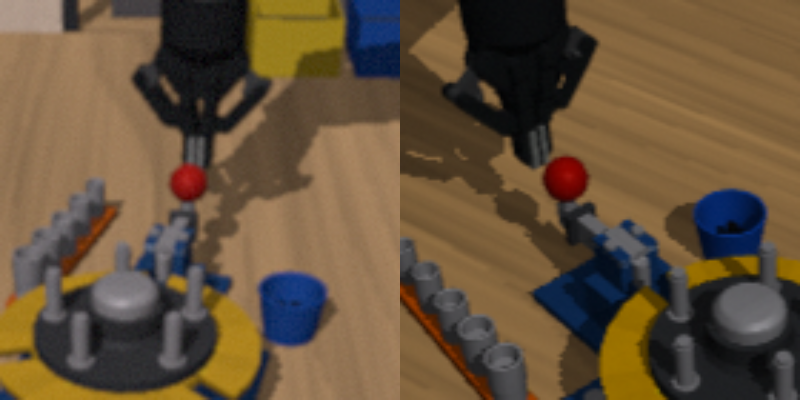

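Fingers stand right behind the knob on the bar line. Push along tool +x.

```bash
python3 -m inch '[[[0.005,0,0],[0,0,0]],[[0.009,0,0],[0,0,0]],[[0.013,0,0],[0,0,0]],[[0.016,0,0],[0,0,0]],[[0.019,0,0],[0,0,0]],[[0.022,0,0],[0,0,0]],[[0.025,0,0],[0,0,0]],[[0.028,0,0],[0,0,0]],[[0.031,0,0],[0,0,0]],[[0.031,0,0],[0,0,0]]]'
python3 -m inch '[[[0.003,0,0],[0,0,0]],[[0.006,0,0],[0,0,0]],[[0.009,0,0],[0,0,0]],[[0.012,0,0],[0,0,0]],[[0.012,0,0],[0,0,0]],[[0.012,0,0],[0,0,0]]]'
python3 -m inch '[[[0.002,0,0],[0,0,0]],[[0.004,0,0],[0,0,0]],[[0.004,0,0],[0,0,0]],[[0.004,0,0],[0,0,0]]]'
```

```text
time: 9.85
position: [513.4, -143.4, 262.8]
tool_rot: [3.141, -0.001, 1.325]
contact_force: [-0.8, -1.1, 2.2]
opening: 0.1
time: 10.45
position: [515.8, -131.7, 262.4]
tool_rot: [-3.14, -0.001, 1.325]
contact_force: [0.4, -1.5, 1.0]
opening: -0.0
time: 10.85
position: [516.8, -128.1, 262.4]
tool_rot: [-3.14, -0.0, 1.325]
contact_force: [0.4, -2.3, 0.8]
opening: 0.1
```

```bash
python3 -m inch '[[[0.0015,0,0],[0,0,0]],[[0.003,0,0],[0,0,0]],[[0.003,0,0],[0,0,0]],[[0.003,0,0],[0,0,0]]]'
python3 -m inch '[[[0.001,0,0],[0,0,0]],[[0.002,0,0],[0,0,0]],[[0.002,0,0],[0,0,0]]]'
```

```text
time: 11.25
position: [517.2, -126.7, 262.5]
tool_rot: [-3.14, 0.004, 1.326]
contact_force: [-2.1, -8.4, -0.4]
opening: 0.3
time: 11.55
position: [517.4, -125.9, 262.6]
tool_rot: [-3.14, 0.008, 1.327]
contact_force: [-3.6, -13.4, 0.7]
opening: 0.4
```

```bash
python3 -m inch '[[[0.001,0,0],[0,0,0]],[[0.001,0,0],[0,0,0]],[[-0.015,0,0],[0,0,0]],[[-0.035,0,0],[0,0,0]],[[-0.04,0,0],[0,0,0]],[[-0.04,0,-0.03],[0,0,0]],[[-0.04,0,-0.07],[0,0,0]],[[-0.04,0,-0.11],[0,0,0]],[[-0.04,0,-0.15],[0,0,0]],[[-0.04,0,-0.15],[0,0,0]],[[-0.04,0,-0.15],[0,0,0]]]'
python3 - <<'E'
from h import *
a=optics.read_camera('side');b=optics.read_camera('scene');w=optics.read_camera('wrist')
k=[]
for n,im,roi in(('scene',b,(120,250,225,390)),('side',a,(130,260,270,400))):
    R=masks(im)[1];m=np.zeros_like(R);m[roi[0]:roi[1],roi[2]:roi[3]]=1;ys,xs=np.where(R&m);k.append(ray(optics.calibration(n),(xs.mean(),ys.mean())));print(len(xs))
K_=tri(k);print(K_,np.hypot(*(K_[:2]-[567.86,69.65])))
cv2.imwrite('pics/f6.png',np.hstack([cv2.resize(a[120:270,270:420],(400,400)),cv2.resize(b[110:260,220:370],(400,400))]))
cv2.imwrite('pics/w6.png',w)
E
```

```text
time: 12.65
position: [508.9, -161.6, 414.1]
tool_rot: [3.139, -0.001, 1.326]
contact_force: [-0.3, -0.4, -0.6]
opening: 0.4
132
111
[525.21973817 -97.86793687 101.78414178] 172.85962832210086
```

View pics/f6.png

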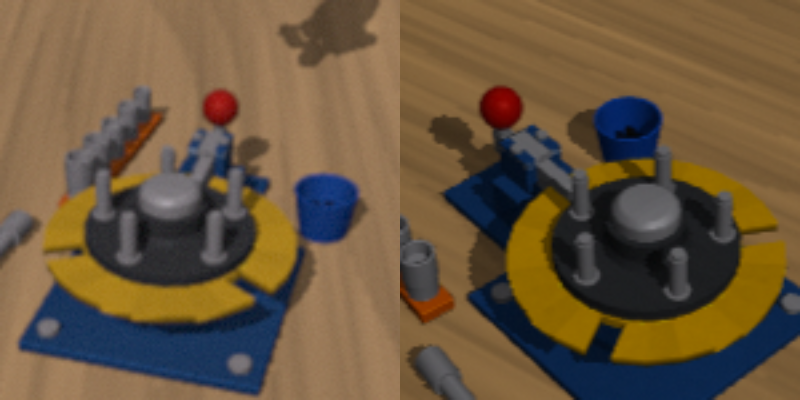

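View pics/w6.png

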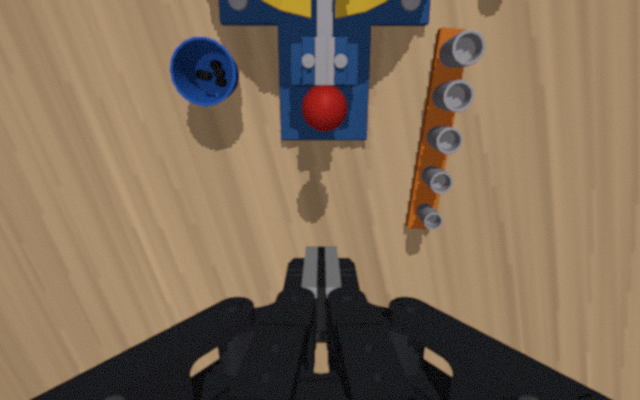

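The knob sits 172.9 mm from the axis by triangulation. It started at 208.9 mm, so it moved 36.0 mm, which is full travel. The wrist view shows the bar inside the slot (about 325,10) and the knob tight against the guide (325,108).

```bash
python3 -c "
from plant import job
print(job.sign_off())"
```

```text
the job is handed in; nothing more can be done
None
```

The hub is locked: a slot in the yellow disc lines up with the lock bar, and the bar is pushed through it to the end of its travel. I handed the job in at about 12.8 s of robot time.

- **Turning the hub:** I shut the fingers and pushed one wheel stud about 30° clockwise, in two steps. The wrist camera then showed the slot about 0.9° off the bar line, or roughly 1.5 mm at the rim. That is within what the bar's nose can centre.
- **Pushing the bar:** I pushed the red knob inwards until it stopped moving, with the force rising to about 14 N.
- **Last checks:** Measured from two cameras, the knob moved 36.0 mm, from 208.9 to 172.9 mm from the axis; full travel is 36 mm. Both figures are about 2 mm below the nominal 211 and 175 mm, which is within the calibration error. The final views show the bar in the slot and the knob end of the bar up at the guide. The socket rail and cup look undisturbed. The tray and most of the extension bar were outside those views, but the arm never went near them.
- **Disagreements:** The three cameras differed by about 1–2° on the slot angle, and I went with the wrist view. No check failed, and the robot was clear of everything when I handed in.

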